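# Close the hatch of a cellar climate unit after a filter change

### The job

To finish the filter change on the climate unit, press the green reset button on the yellow push-button box fully down and let it come up again, then turn the orange quarter-turn fastener on the unit's hatch clockwise until its slot lines up with the two white marks on the hatch cover. Then push the cover fully home against its frame and finish while holding it there, the gripper still pressing it down and the slot still in line. Leave the loose things on the bench where they are.

Things in the scene. Friction and masses are not known exactly. Their poses are not given: they have to be found in the camera images.
- unit: Light grey climate unit fixed on the bench, 240 (its x) x 200 (its y) x 80 mm high; origin at the centre of its underside, z up. A black rubber frame, 146 x 116 mm, stands 5 mm above its top (to 85 mm) around the hatch opening at its centre. The unit may stand turned by up to 23 degrees either way.
- cover: Dark teal hatch cover, a level plate 150 (x) x 120 (y) x 6 mm over the middle of the unit, axes parallel to the unit's; origin at the centre of its underside, 93 mm above the bench when up, 85 mm when fully home on the rubber frame (hard stop). It only moves straight up and down. Two white marks, 36 x 5 mm, lie on it along its x axis, before and behind the fastener.
- cover_top (a point): Centre of the cover's upper face, under the fastener (99 mm above the bench when up). Springs push the cover up with about 3 N when up, about 9 N when home, so it rises again unless held. With the slot out of line it stops about 2 mm down (a cross-pin meets its receptacle); with the slot within about 10 degrees of the marks it goes the full 8 mm down.
- wing_grip (a point): Quarter-turn fastener, centre of the cover: steel disc 44 mm across, 5 mm high, with an upright orange wing 44 mm long (x), 12 mm thick (y), top 36 mm above the cover's upper face; the slot is the black line along the wing's top. This point: on its upright axis, 28 mm above the cover's upper face, a good TCP height for a grip from above. x runs along wing and slot; it rides with the cover.
- wing (a joint): Angle of the fastener in rad, growing anticlockwise from above: 0 = slot in line with the white marks (wing along the unit's x axis); starts 0.8 to 1.5 and must be turned clockwise. It turns stiffly (0.06 N m) and stays where it is left; free from -0.25 to 1.65 with no stop or click at 0.
- station: Yellow push-button box fixed on the bench, 80 x 80 x 50 mm, origin at the centre of its underside; to the left or to the right of the unit. It carries a black ring 44 mm in diameter, 12 mm high, with the green button in it.
- reset_top (a point): Centre of the top of the green push button, 28 mm in diameter, 72 mm above the bench and 10 mm above the black ring; z up.
- reset (a joint): Downward travel of the green button in m: 0 = up, 0.006 = fully down, which takes 5 N; a spring brings it up again.
- sensor: Plain grey sensor box, 80 x 80 x 50 mm with a flat dark steel disc on top (62 mm high in all), fixed on the bench on the other side of the unit; not part of the job. Origin at the centre of its underside.
- driver: Loose screwdriver lying on the bench beyond the unit, before the low bottle rack, 190 mm long; origin at the middle of its length. Bystander.
- tape: Loose roll of paper tape lying flat, 96 mm across, 24 mm high; origin at the centre of its underside. Bystander.
- filter: Loose old filter cassette lying flat, 130 x 100 x 20 mm, cardboard frame; origin at the centre of its underside. Bystander.
- cup: Loose steel tasting cup, 76 mm across, 70 mm high; origin at the centre of its underside. Bystander.
- bottle: Loose full wine bottle standing upright, 74 mm across, 300 mm high; origin at the centre of its foot. Bystander.
- jar: Loose amber glass jar with a brass cap, 80 mm across, 110 mm high; origin at the centre of its underside. Bystander.
Mind the look-alikes: they are no part of the job. Of the things that look like the station, take the one that is farthest to the robot's right at the start.

How it is judged:
By the outcome, as a careful person would: the job done as asked, in the order asked, and still so for the second after the job is handed in, while the arm keeps its last pose, push and grip.
It also fails if it takes over 45 s, if anything falls off the work surface, if the arm or the gripper's body presses on something with over 40 N, if the wrist force passes 120 N, or if a joint passes its speed limit or range.

### The arm

A 6-joint arm with a two-finger parallel gripper is mounted at the origin on the work surface. World frame = base frame: x ahead of the robot, y to its left, z up, the work surface at z = 0. Lengths are in m, angles in rad, forces in N, time in s.
With the tool pointing down it reaches from about 0.3 to 0.825 m from the base axis. Payload 5.4 kg.
Tool frame: the origin (TCP) lies between the finger pads, 19 mm behind the fingertips; this is the grasp point; z points along the fingers, y is the line along which they close (so a half turn about z gives the same grasp; the last joint's range is limited). The gripper opens to 92 mm and grips with 3 to 60 N. Pads are 20 mm wide; open, the fingers measure 128 mm over their backs; the gripper's body (75 mm by 189 mm) begins 69 mm behind the grasp point.
Start: joints at [-0.21, 0.158, 1.597, -0, 1.386, -0.21], TCP at [0.575, -0, 0.233] pointing down, gripper open.
Joint ranges: [-2.91, 2.91], [-0.94, 2.29], [0.18, 2.7], [-1.29, 4.43], [0.17, 2.64], [-3, 3]. Speed limits (rad/s): [2.57, 2.57, 3.14, 3.14, 3.14, 3.14].

### API

Orientations are given as a rotation vector (axis times angle).
In Python, from workcell import bot gives the robot as it stands. Calls block until the motion is done:
- bot.goto(position, orientation): joint-space move of the TCP to a pose.
- bot.line_to(position, rot=None, max_speed=0.15): straight line of the TCP; rot=None keeps the orientation; max_speed is the mean speed in m/s.
- bot.set_joints(angles): joint-space move.
- bot.set_gripper(opening, newtons=None): opening from 0.0 (shut) to 1.0 (fully open); newtons is the grip in N (None keeps the last); returns when the fingers have stopped.
- bot.hold(seconds).
- bot.inverse_kinematics(position, orientation): joint angles nearest the present ones, or None.
- bot.read_camera(name): name is "scene" or "side" or "wrist"; returns a dict with "pixels" (420x560x3 uint8, blue, green, red), "fx", "fy", "cx", "cy" (pixels), "R" (3x3) and "t" (3): a world point X has camera coordinates R X + t. Camera axes: x right, y down, z forward; pixel columns grow to the right and rows downward; lengths in m; the calibration is good to about 2 mm. A picture is of the moment at which its call begins. There is no depth.
A pose or a line that the arm cannot do raises bot.MotionError and nothing moves.
- bot.job_done(): hands the job in; it is judged then, once.
Readings, each from a call of its own:
- bot.current_clock(): time.
- bot.current_joints(): joint angles.
- bot.current_joint_vel(): joint speeds.
- bot.current_effort(): joint torques, N m.
- bot.current_ee_pos(): TCP position.
- bot.current_tool_rot(): TCP orientation.
- bot.current_contact_force(): force on the tool from outside, world axes, zero at the start.
- bot.current_ft_torque(): the same for the moment, N m.
- bot.current_opening(): opening from 0.0 (shut) to 1.0 (fully open).
- bot.current_grip_force(): force on a finger pad.
Only numpy, scipy, OpenCV 4.12 (cv2) and the standard library are available. Lean on these libraries where they do the work, as an engineer would, in place of code of your own. Each camera call takes 0.05 s, during which the arm holds its last target. There are 200 camera calls.

## Working session

There is one attempt and no reset: what is moved stays moved. The work goes in short steps, each a Python script; the robot and the scene stay as the last script left them, time stands still between calls to the robot, and variables do not carry over. Pictures are saved under pics/ and viewed, at most 10 in all, crops included, and the job is handed in when it is done.

```bash
mkdir -p pics; ls
python3 - <<'E'
from workcell import bot
import cv2,numpy as np
for n in ("scene","side","wrist"):
    c=bot.read_camera(n); cv2.imwrite(f"pics/{n}0.png",c["pixels"]); 
    print(n,c["fx"],c["cx"],c["cy"],(-np.array(c["R"]).T@c["t"]).round(3),np.array(c["R"]).round(2).tolist())
print(bot.current_clock(),bot.current_tool_rot(),bot.current_contact_force())
E
```

```text
pics
scene 422.25239258066375 277.8347602561083 209.1530522159016 [1.326 0.188 1.105] [[-0.24, 0.97, 0.02], [0.74, 0.2, -0.64], [-0.62, -0.14, -0.77]]
side 385.7099400623423 282.04959345259743 211.85770510422472 [0.522 0.65  0.771] [[-1.0, -0.04, 0.0], [-0.03, 0.71, -0.7], [0.03, -0.7, -0.71]]
wrist 363.49960237892134 278.37073175555696 210.08306273392054 [0.574 0.08  0.384] [[1.0, 0.0, -0.0], [0.0, -0.96, 0.28], [-0.0, -0.28, -0.96]]
0.15 [-2.22057835e+00 -2.22060654e+00  1.22207679e-03] [ 0.14131241 -0.75083171  0.75967305]
```

View pics/scene0.png

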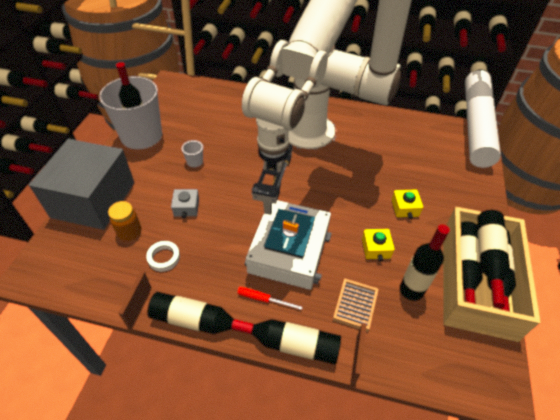

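View pics/side0.png

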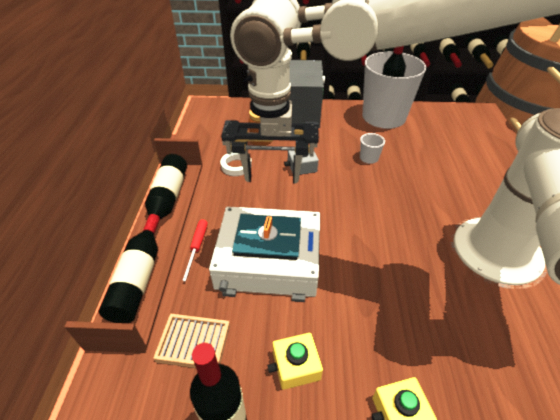

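The scene picture shows the unit at (290,243), yellow boxes at (408,203) and (378,243), and the grey sensor at (185,203). In the side picture the yellow boxes are at (297,358) and (407,402), and the wing is at (267,228). The two yellow boxes are the candidates, and I want the one with the smaller y, which looks like scene (378,243). Next I'll measure both.

```bash
cat > h.py <<'E'
from workcell import bot
import cv2,numpy as np
def ray(c,uv,z):
    R=np.array(c["R"]);t=np.array(c["t"]);o=-R.T@t
    d=R.T@np.array([(uv[0]-c["cx"])/c["fx"],(uv[1]-c["cy"])/c["fy"],1.])
    return o+d*(z-o[2])/d[2]
def proj(c,X):
    p=np.array(c["R"])@X+np.array(c["t"]);return c["fx"]*p[0]/p[2]+c["cx"],c["fy"]*p[1]/p[2]+c["cy"]
def blobs(c,lo,hi,amin=20):
    m=cv2.inRange(cv2.cvtColor(c["pixels"],cv2.COLOR_BGR2HSV),np.array(lo),np.array(hi))
    cs,_=cv2.findContours(m,cv2.RETR_EXTERNAL,cv2.CHAIN_APPROX_NONE)
    return [k for k in cs if cv2.contourArea(k)>=amin]
def cen(k):
    m=cv2.moments(k);return m["m10"]/m["m00"],m["m01"]/m["m00"]
E
python3 - <<'E'
from h import *
for n in ("scene","side"):
    c=bot.read_camera(n)
    for nm,lo,hi,z in (("green",(50,120,60),(85,255,255),.070),("yellow",(24,150,120),(34,255,255),.05),("teal",(85,80,20),(105,255,140),.099),("orange",(8,150,150),(20,255,255),.12)):
        for k in blobs(c,lo,hi,30):
            print(n,nm,np.round(cen(k)),cv2.contourArea(k),ray(c,cen(k),z).round(3))
E
```

```text
scene green [380. 236.] 51.0 [0.513 0.321 0.07 ]
scene green [409. 195.] 39.5 [0.321 0.4   0.07 ]
scene yellow [378. 240.] 563.5 [0.513 0.32  0.05 ]
scene yellow [121. 210.] 54.5 [ 0.606 -0.495  0.05 ]
scene yellow [408. 199.] 439.5 [0.319 0.401 0.05 ]
scene teal [290. 234.] 1067.5 [0.595 0.058 0.099]
scene orange [157. 382.] 25399.5 [ 1.089 -0.136  0.12 ]
scene orange [290. 226.] 94.0 [0.581 0.056 0.12 ]
scene orange [268. 179.] 49.5 [ 0.414 -0.055  0.12 ]
scene orange [300. 178.] 1134.0 [0.384 0.042 0.12 ]
scene orange [ 95. 131.] 783.0 [ 0.344 -0.708  0.12 ]
scene orange [334. 255.] 90474.0 [0.649 0.198 0.12 ]
scene orange [557.  48.] 62.0 [-0.714  0.999  0.12 ]
scene orange [128.   3.] 176.5 [-0.587 -1.048  0.12 ]
scene orange [95.  6.] 369.5 [-0.515 -1.192  0.12 ]
side green [408. 400.] 217.5 [0.315 0.403 0.07 ]
side green [297. 351.] 168.0 [0.508 0.323 0.07 ]
side teal [271. 235.] 1504.5 [0.573 0.061 0.099]
side orange [267. 226.] 95.5 [0.582 0.054 0.12 ]
side orange [166. 253.] 2446.5 [0.794 0.141 0.12 ]
side orange [117. 273.] 835.0 [0.882 0.197 0.12 ]
side orange [235. 163.] 36.5 [ 0.686 -0.175  0.12 ]
side orange [283. 143.] 94.5 [ 0.561 -0.275  0.12 ]
side orange [341. 278.] 73870.5 [0.423 0.189 0.12 ]
side orange [540.  30.] 246.0 [-0.55  -1.194  0.12 ]
```

View pics/wrist0.png

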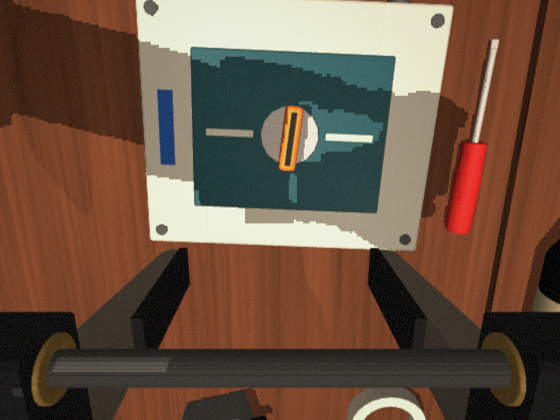

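The wrist picture shows the wing at (291,138), the marks at about (229,132) and (350,138), and the driver at (475,150). The wing is nearly across the marks.

Candidates for the station:
- Yellow box at scene (378,240), position (0.51, 0.32).
- Yellow box at scene (408,199), position (0.32, 0.40).
- Grey box at scene (185,203), which is the sensor with no green button.

I choose the first yellow box because it has the smaller y, so it is farther to the robot's right. Next I'll measure the fastener and move over the chosen box for a close crop.

```bash
cat >> h.py <<'E'
from scipy.spatial.transform import Rotation
def rot(a):  # tool down, fingers closing along azimuth a
    s,c=np.sin(a),np.cos(a)
    return Rotation.from_matrix(np.array([[-s,c,0],[c,s,0],[0,0,-1.]])).as_rotvec()
def wing(c):
    """wing centre/azimuth from orange blob nearest image seed (z .135), marks from bright/low-sat blobs on the cover"""
    w=max((k for k in blobs(c,(8,150,120),(22,255,255),150) if cv2.contourArea(k)<6000 and 0.02<cv2.contourArea(k)),key=cv2.contourArea)
    P=np.array([ray(c,p[0],.135)[:2] for p in w])
    r=cv2.minAreaRect((P*1000).astype(np.float32)); b=cv2.boxPoints(r)
    e=max((b[1]-b[0],b[2]-b[1]),key=np.linalg.norm)
    return np.array(r[0])/1000,np.array(r[1]),np.arctan2(e[1],e[0])%np.pi
E
python3 - <<'E'
from h import *
c=bot.read_camera("wrist")
print("wing",wing(c))
a,b=ray(c,(229.5,132.5),.099),ray(c,(349.5,138),.099); print("marks",a,b,"mid",(a+b)/2,"az",np.arctan2(*(b-a)[1::-1]),"dist",np.linalg.norm(b-a))
# teal cover outline
m=cv2.inRange(cv2.cvtColor(c["pixels"],cv2.COLOR_BGR2HSV),(80,60,20),(105,255,200))
k=max(cv2.findContours(m,cv2.RETR_EXTERNAL,2)[0],key=cv2.contourArea)
P=np.array([ray(c,p[0],.099)[:2] for p in k]); print("cover",cv2.minAreaRect((P*1000).astype(np.float32)))
s=bot.read_camera("scene"); print("bottle foot front edge",ray(s,(414,299),0))
bot.set_gripper(0.0)
bot.goto([.511,.29,.25],rot(0))
c=bot.read_camera("wrist"); cv2.imwrite("pics/w1.png",c["pixels"])
for k in blobs(c,(50,120,60),(85,255,255),30): print(cen(k),cv2.contourArea(k),ray(c,cen(k),.072))
print(bot.current_clock(),bot.current_joints())
E
```

```text
wing (array([0.76146564, 0.00838669]), array([164.02914429,  28.01780891]), np.float32(1.5431265))
marks [0.53641968 0.05917101 0.099     ] [0.62917868 0.05512295 0.099     ] mid [0.58279918 0.05714698 0.099     ] az -0.04361289362840833 dist 0.09284728792769961
cover ((581.7196655273438, 57.71173858642578), (118.37508392333984, 148.48785400390625), 87.6583251953125)
bottle foot front edge [0.66008265 0.44771841 0.        ]
(275.36669119450573, 155.981113563895) 679.5 [0.50832166 0.32395318 0.072     ]
(48.63740909859631, 61.94030103162523) 985.5 [0.31694942 0.40322193 0.072     ]
2.8917 [ 3.08511910e-01  1.79765459e-01  1.54006327e+00 -4.73050368e-04
  1.42193818e+00  3.10306695e-01]
```

View pics/w1.png

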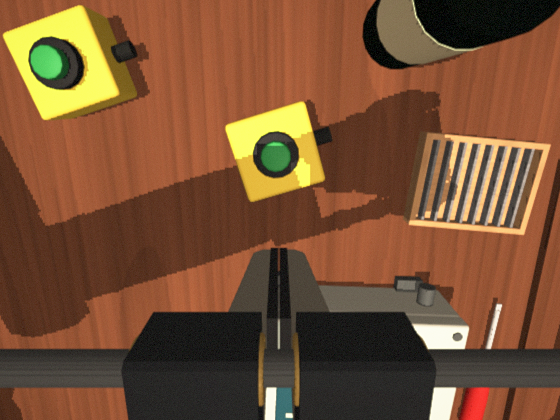

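The close crop shows the chosen yellow box with its green button at (275,156), giving (0.508, 0.324). The other yellow box is at (48,62), and the bottle at (430,30) is clear. Pressing now.

Run:
```python
from h import *
p=np.array([.509,.3235]); r=rot(-.5)
bot.goto([*p,.115],r)
f0=bot.current_contact_force(); print("f0",f0)
bot.line_to([*p,.093],max_speed=.08)
z=.093
for z in np.arange(.091,.0789,-.001):
    bot.line_to([*p,z],max_speed=.03); f=bot.current_contact_force()-f0
    print(round(z,4),bot.current_ee_pos()[2].round(4),f.round(1))
    if f[2]>14: break
c=bot.read_camera("scene"); cv2.imwrite("pics/s2.png",c["pixels"][180:300,320:460])
bot.hold(.2)
bot.line_to([*p,.12],max_speed=.1)
print(bot.current_clock())
# look again over the fastener
bot.set_gripper(1.0)
C=np.array([.582,.0573])
bot.goto([C[0],C[1]-.06,.23],rot(-.041))
c=bot.read_camera("wrist"); cv2.imwrite("pics/w3.png",c["pixels"]); print(bot.current_clock(),bot.current_ee_pos())
u,v=proj(c,np.array([*C,.12]))
for k in blobs(c,(5,120,100),(24,255,255),60):
    if np.hypot(*(np.array(cen(k))-(u,v)))<40:
        P=np.array([ray(c,q[0],.135)[:2] for q in k]); q=cv2.minAreaRect((P*1000).astype(np.float32)); b=cv2.boxPoints(q)
        e=max((b[1]-b[0],b[2]-b[1]),key=np.linalg.norm); print("wing",q,"az",np.arctan2(e[1],e[0])%np.pi)
m=cv2.inRange(cv2.cvtColor(c["pixels"],cv2.COLOR_BGR2HSV),(80,60,20),(105,255,200))
k=max(cv2.findContours(m,cv2.RETR_EXTERNAL,2)[0],key=cv2.contourArea)
P=np.array([ray(c,q[0],.099)[:2] for q in k]); print("cover",cv2.minAreaRect((P*1000).astype(np.float32)))
```

```text
f0 [0.36012032 1.24116448 0.89767625]
0.091 0.0913 [-0.8 -0.8 -0.7]
0.09 0.0904 [-1.1 -2.   0.9]
0.089 0.0892 [-0.7 -0.9  2.1]
0.088 0.0882 [ 0.6 -0.3  2.1]
0.087 0.0872 [-0.  -0.6  3.2]
0.086 0.0862 [0.6 0.1 3.3]
0.085 0.0852 [ 0.8 -0.4  4.2]
0.084 0.085 [-1.9 -0.8  8.4]
0.083 0.0849 [-4.3 -2.  13.8]
0.082 0.0848 [-6.9 -2.7 19.5]
7.2167
9.9667 [ 0.58173551 -0.00164295  0.22944665]
wing ((581.9503173828125, 57.64118194580078), (43.422428131103516, 11.738962173461914), 82.7499008178711) az 1.4442574
cover ((581.8182983398438, 57.70560836791992), (118.43197631835938, 148.5347442626953), 87.6671371459961)
```

View pics/w3.png

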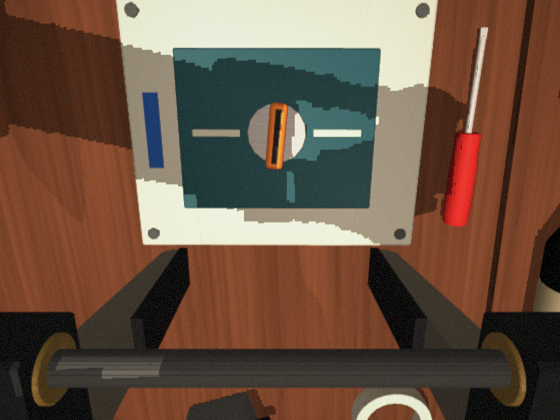

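The press reached its hard stop: the TCP stalled at 0.085 with the force climbing to 19 N. The picture shows the wing at (277,135), 43.4 x 11.7 mm, azimuth 1.444, between the marks at (216,133) and (337,133). The unit's yaw is -0.041. Next I'll grip the wing and turn it.

Run:
```python
from h import *
C=np.array([.5819,.0577]); a0=1.4443-np.pi/2; a1=-.0407-np.pi/2
bot.goto([*C,.165],rot(a0))
for a in np.linspace(a0,a1,4): print(bot.inverse_kinematics([*C,.127],rot(a)))
f0=bot.current_contact_force()
bot.line_to([*C,.1265],max_speed=.08); print("down",(bot.current_contact_force()-f0).round(1))
bot.set_gripper(0.0,25); print("grip",bot.current_opening(),bot.current_grip_force(),(bot.current_contact_force()-f0).round(1))
for a in np.linspace(a0,a1,7)[1:]:
    bot.line_to([*C,.1265],rot(a))
    print(round(a,2),bot.current_ee_pos().round(4),(bot.current_contact_force()-f0).round(1),bot.current_ft_torque().round(2))
bot.hold(.2)
R=Rotation.from_rotvec(bot.current_tool_rot()).as_matrix(); print("az err",np.arctan2(R[1,1],R[0,1])-a1)
c=bot.read_camera("wrist"); cv2.imwrite("pics/w4.png",c["pixels"])
c=bot.read_camera("side"); cv2.imwrite("pics/s4.png",cv2.resize(c["pixels"][170:300,190:350],None,fx=4,fy=4))
print(bot.current_clock())
```

```text
[-0.10767339  0.28502775  1.66771964  0.          1.18884526  0.01882293]
[-1.07673392e-01  2.85027747e-01  1.66771964e+00 -4.44089210e-16
  1.18884526e+00  5.13822934e-01]
[-1.07673392e-01  2.85027747e-01  1.66771964e+00 -8.88178420e-16
  1.18884526e+00  1.00882293e+00]
[-0.10767339  0.28502775  1.66771964  0.          1.18884526  1.50382293]
down [-0.1 -0.3  0.6]
grip 0.13200443856464056 24.99536544084549 [ 3.9  0.1 -2.2]
-0.37 [0.5827 0.0576 0.1265] [ 5.1 -0.1 -3.2] [-0.03 -0.88 -0.07]
-0.62 [0.5829 0.0574 0.1266] [ 5.4 -1.  -3.9] [-0.17 -1.   -0.07]
-0.87 [0.5831 0.0573 0.1266] [ 6.6 -0.7 -4.5] [-0.19 -1.1  -0.1 ]
-1.12 [0.5832 0.057  0.1266] [ 7.  -1.2 -5.6] [-0.2  -1.13 -0.05]
-1.36 [0.5833 0.0568 0.1266] [ 7.4 -1.4 -4.8] [-0.46 -1.23 -0.06]
-1.61 [0.5833 0.0566 0.1266] [ 6.8 -3.2 -5. ] [-0.52 -1.19 -0.05]
az err 0.002309393759473366
14.925
```

View pics/w4.png

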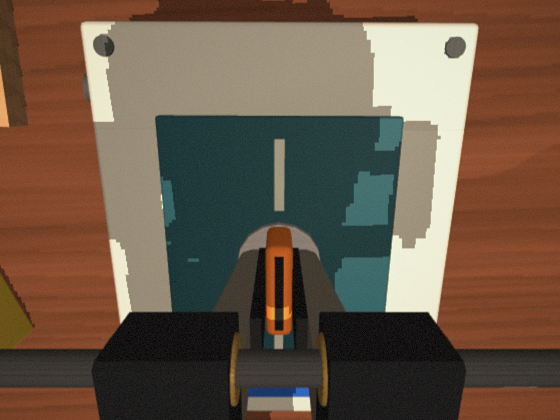

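The wing at (279,280) is now in line with the mark at (279,175), with a gripper angle error of 0.002 rad. Next I'll push down while still gripping the wing.

Run:
```python
from h import *
C=np.array([.5819,.0577]); f1=bot.current_contact_force()
bot.set_gripper(0.0,40)
for z in np.arange(.1245,.110,-.001):
    bot.line_to([*C,z],max_speed=.03); f=bot.current_contact_force()-f1
    print(round(z,4),bot.current_ee_pos().round(4),f.round(1))
    if f[2]>22: break
bot.hold(.3); print(bot.current_ee_pos().round(4),(bot.current_contact_force()-f1).round(1),bot.current_contact_force().round(1),bot.current_clock())
R=Rotation.from_rotvec(bot.current_tool_rot()).as_matrix(); print("az",np.arctan2(R[1,1],R[0,1])+np.pi/2)
a=bot.read_camera("side")["pixels"][170:310,190:350]
old=cv2.imread("pics/side0.png")[170:310,190:350]
cv2.imwrite("pics/s5.png",cv2.resize(np.hstack([old,a]),None,fx=2.5,fy=2.5,interpolation=cv2.INTER_CUBIC))
cv2.imwrite("pics/w5.png",bot.read_camera("wrist")["pixels"])
```

```text
0.1245 [0.5834 0.0566 0.1259] [-2.6 -2.5  9.9]
0.1235 [0.5834 0.0566 0.1249] [-3.1 -2.4 10.8]
0.1225 [0.5834 0.0566 0.124 ] [-3.3 -1.6 11.2]
0.1215 [0.5834 0.0566 0.1231] [-2.7 -2.  11.7]
0.1205 [0.5834 0.0566 0.1223] [-4.1 -2.1 11.8]
0.1195 [0.5834 0.0566 0.1214] [-4.1 -2.1 12.8]
0.1185 [0.5834 0.0566 0.1205] [-4.8 -0.9 13. ]
0.1175 [0.5834 0.0566 0.1196] [-5.1 -2.4 14.4]
0.1165 [0.5834 0.0566 0.1187] [-5.  -2.1 14.7]
0.1155 [0.5835 0.0566 0.1184] [-7.  -1.8 18.3]
0.1145 [0.5835 0.0566 0.1184] [-9.3 -2.5 24.2]
[0.5835 0.0566 0.1184] [-10.2  -1.3  24.9] [-3.6 -3.8 17.9] 18.1917
az -0.03857725964181169
```

View pics/s5.png

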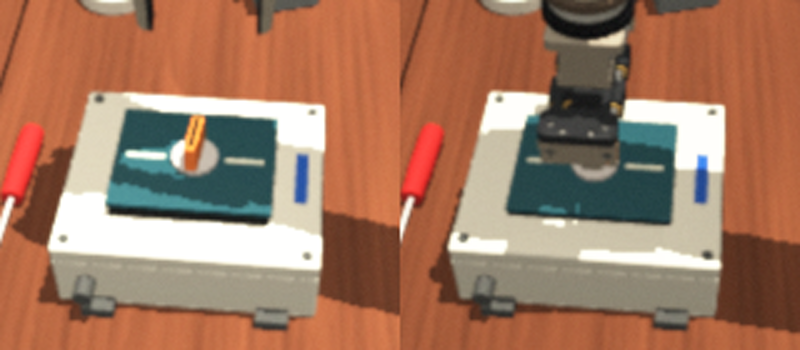

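View pics/w5.png

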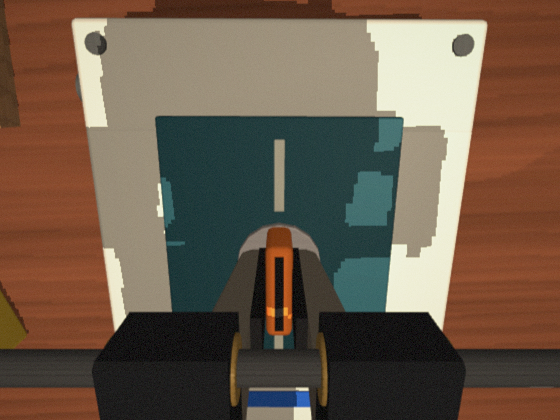

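The side picture shows the cover down: its shadow gap is gone, and the plate's front edge at right-panel (590,215) sits on the frame. The wrist picture shows the wing unslipped and in line with the mark at (279,175). The TCP stopped hard 8.2 mm lower with 18 N of push.

```bash
python3 -c "
from workcell import bot
print(bot.job_done())"
```

```text
the job is handed in; nothing more can be done
None
```

I pressed the reset button to its stop and released it, turned the fastener into line with the marks, and handed the job in with the gripper holding the cover fully home at about 18 N, at about 18 s on the clock.

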